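Slide the bathroom caddy to its mark and lock it

TASK

Slide the turntable caddy gently along its rail until the red pointer on its carriage stands over the green stripe (not the yellow one), then push the orange lock grip on the carriage fully home, towards the turntable. Do not touch or tip any of the things that stand on the turntable, and leave the pointer on the green stripe.

Things in the scene. Friction and masses are not known exactly. Their poses are not given: they have to be found in the camera images.
- rail: white fixed base plate of the caddy slide, 10 mm thick, with a grey stop block at each end. Origin on the shelf surface, below the turntable's centre at the start; the plate spans x -245 to +135 mm, y -300 to +300 mm; its front is towards -x, the robot. Its y axis is the slide direction. Place and yaw (up to 0.13 rad) vary.
- carriage (a joint): position (m) of the grey carriage along the rail's +y, 0 at the start, range -0.16 to +0.16. Moved by a steady push of about 4 N; it stays where it is left.
- pointer (a point): tip of the red pointer (5 mm wide) at the middle of the carriage's front edge, 25 mm above the shelf, 207 mm in front (-x) of the turntable's centre. Axes as the rail's. The grey carriage is a plate 240 mm wide (y), its top 30 mm above the shelf, from 183 mm in front (-x) of the turntable's centre to 130 mm behind it.
- push_tab (a point): centre of the top of the blue upright push tab on the carriage: 32 mm (x) by 12 mm (y), rising from the carriage's top (30 mm above the shelf) to 80 mm above the shelf; 47 mm behind (+x of) the pointer tip. Push it sideways on either broad face. Axes parallel to the rail's.
- mark_green: white plate 40 mm (x) by 36 mm (y) by 3 mm, with a green stripe 12 mm wide (y) across its middle, on the rail base's front ledge 10 mm above the shelf. Origin at the centre of its underside, axes as the rail's: the pointer is on the mark when its y here is within 6 mm of 0. It is 50 to 135 mm to the left or the right of the pointer's start.
- mark_yellow: the same kind of plate with a yellow stripe, on the other side: not the wanted mark.
- lock (a joint): travel (m) of the orange lock grip, towards the turntable (rail's +x): 0 to 0.008 at the start (pulled out to the robot's side), 0.030 fully home at its end stop. Needs a push of about 2 to 3 N and stays where it is left.
- lock_grip (a point): centre of the top of the orange lock grip, a block 14 mm (x) by 26 mm (y), standing from the carriage's top to 63 mm above the shelf; it rides on the carriage 85 mm to the +y side of the push tab, between two low dark guides 5 mm high. Axes parallel to the rail's.
- turntable_centre (a point): centre of the top of the round light-wood turntable, 250 mm across, top 52 mm above the shelf, which spins freely on the carriage. The four things stand on it in varying places about 70 mm from its centre.
- soap_dish: round white ceramic soap dish, 88 mm across, 24 mm high, loose on the turntable. Origin at the centre of its underside.
- tweezers_tin: silver tweezers tin, 68 by 30 by 16 mm, loose on the turntable. Origin at the centre of its underside.
- pill_bottle: orange plastic pill bottle, closed, empty and light, 38 mm across, 72 mm high, standing loose on the turntable. Origin at the centre of its underside.
- pumice: grey-green glass pumice stone, 66 by 44 by 24 mm, loose on the turntable. Origin at the centre of its underside.
There are look-alikes about, which are no part of the job. Leave any black or purple look-alike of the soap_dish alone.

How it is judged (in metres and radians):
On the way, in this order (a step that is already met when the one before it is completed fails the run):
1. the pointer rests over the green stripe, the lock grip not yet home (y of pointer in the frame of mark_green between -0.006 and 0.006 m and velocity of joint carriage between -0.01 and 0.01 m/s and value of joint lock below 0.02 m), for 0.3 s.
2. the lock grip is pushed fully home with the pointer still over the green stripe (value of joint lock above 0.027 m and y of pointer in the frame of mark_green between -0.006 and 0.006 m), for 0.2 s.
At the end, for the whole second after the job is handed in: The pointer is within 6 mm of the middle of the green stripe along the rail and the carriage is at rest; the lock grip is home (at least 27 of its 30 mm); the dish, tin, bottle and pumice stone all still stand flat on the turntable (within 100 mm of its centre, tilted less than 0.2 rad) (all of step 2 and velocity of joint carriage between -0.01 and 0.01 m/s and horizontal distance between each of soap_dish, tweezers_tin, pill_bottle, pumice and turntable_centre below 0.1 m and z of each of soap_dish, tweezers_tin, pill_bottle, pumice in the frame of turntable_centre above -0.006 m and angle between each of soap_dish, tweezers_tin, pill_bottle, pumice's own z axis and vertical below 0.2 rad); the robot touches nothing.
It fails at once if the robot touches a thing on the turntable (contact force between any of the arm, the fingers and soap_dish above 0.5 N or contact force between any of the arm, the fingers and tweezers_tin above 0.5 N or contact force between any of the arm, the fingers and pill_bottle above 0.5 N or contact force between any of the arm, the fingers and pumice above 0.5 N).
It fails at once if a thing on the turntable tips (more than 0.5 rad) (angle between any of soap_dish, tweezers_tin, pill_bottle, pumice's own z axis and vertical above 0.5 rad).
It fails at once if the carriage is not moved gently (faster than 0.4 m/s) (velocity of joint carriage above 0.4 m/s or velocity of joint carriage below -0.4 m/s).
It also fails if it takes over 43 s, if anything falls off the work surface, if the arm or the gripper's body presses on something with over 40 N, if the wrist force passes 120 N, or if a joint passes its speed limit or range.

ROBOT

A 6-joint arm with a two-finger parallel gripper is mounted at the origin on the work surface. World frame = base frame: x ahead of the robot, y to its left, z up, the work surface at z = 0. Lengths are in m, angles in degrees, forces in N, time in s.
With the tool pointing down it reaches from about 0.35 to 0.875 m from the base axis. Payload 4.2 kg.
Tool frame: the origin (TCP) lies on the mounting face of the last link; the fingertips stand 182 mm ahead of it and the grasp point (between the pads) lies 164 mm ahead of it (r.tcp_to_grasp is the distance from the TCP to the grasp point, in m); z points along the fingers, y is the line along which they close (so a half turn about z gives the same grasp; the last joint's range is limited). The gripper opens to 87 mm and grips with 3 to 60 N. Pads are 19 mm wide; open, the fingers measure 117 mm over their backs; the gripper's body (75 mm by 190 mm) begins 51 mm behind the grasp point.
Start: joints at [91.421, 22.042, 0.453, 0, -68.411, -14.817], TCP at [0.145, 0.608, 0.405] pointing down, gripper open.
Joint ranges: [-179.83, 179.83], [-69.29, 118.12], [-61.27, 80.66], [-181.25, 117.63], [-171.15, -9.14], [-177.46, 177.46]. Speed limits (degrees/s): [159.86, 159.86, 180, 180, 180, 180].

INTERFACE

Orientations are given as a 3x3 rotation matrix whose columns are the frame's x, y, z axes.
In Python, from station import sense, eyes, r gives the robot as it stands.
- The arm moves only by the tool jog_arm, never from a script. Its argument "increments" is a list of rows, each a list of 4 numbers: the shift along the tool's x, y, z normalised to -1 to 1, where 1 is 0.02 m, then the turn about the tool's z normalised to -1 to 1, where 1 is 0.08 rad. A call has 1 to 10 rows; each row shifts and turns the commanded pose from where the row before left it, along the tool's axes as they then stand; what a row does not reach is not made up. A row lasts 1/10 s, in which the tool goes at most 50 mm and 8.59 degrees, less where a joint would pass 70% of its speed; a pose out of reach is approached as far as the arm can. A call with a number of a shift or a turn outside -1 to 1 is refused whole. A call with a gripper value outside its range is refused whole. "grip" is the finger opening in mm, from 0 to 87, set as the call begins (left out, the last holds). The fingers move at their own pace and stop on an object; the grip force is fixed at half the most. Time passes only in rows, so rows that do not move let the fingers close. It gives the time, the measured TCP pose, the force, the opening and the grip force at its end, in the units of the state.
- sense(): the state, without advancing time (a new reading comes with each control period).
- eyes.capture(name): name is "side" or "top" or "wrist"; returns the picture (420x560x3 uint8, blue, green, red); there is no depth.
- eyes.get_calibration(name): a dict with "camera_matrix" (3x3 intrinsics, pixels), "R" (3x3) and "t" (3): a world point X has camera coordinates R X + t; the wrist camera has in their place "T_tool_cam" (4x4, takes a point from camera to tool coordinates, whose origin is the TCP and whose axes are the flange's). Camera axes: x right, y down, z forward; pixel columns grow to the right and rows downward; lengths in m; the calibration is good to about 2 mm. A picture is of the moment at which its call begins: read the wrist's pose just before it. get_calibration takes no time and is no camera call.
- r.finish_job(): hands the job in; it is judged then, once.
Trained networks look in the newest picture that a camera, given by its name, has taken for a name from the list of things; names that differ only in an ending like _2 or _b are one class to them, and where a whole thing is asked for, a point or a joint stands for the part that bears it (a point fixed in the world has none). Each returns a list of dicts, best first, with "conf" (0 to 1); they miss things now and then, are a little off and sometimes report something else, mostly with a low value. They report only what shows in the picture. A call takes as long as a camera call. They do not tell look-alikes from the thing itself.
- eyes.spot_in(camera, name): "centre" ([x, y, z] in m, in world coordinates, good to about 4 mm: the middle of the surface that is visible of it).
- eyes.outline_of(camera, name): "mask" (420x560 bool, what is visible of it).
The state is a dict: "time_s": time; "joints": joint angles; "joint_velocities": joint speeds; "effort": joint torques, N m; "tcp_pos": TCP position; "ee_rot": TCP orientation; "wrist_force": force on the tool from outside, world axes, zero at the start; "moment": the same for the moment, N m; "gripper_width": opening from 0.0 (shut) to 1.0 (fully open); "gripper_force": force on a finger pad.
Only numpy, scipy, OpenCV 4.12 (cv2) and the standard library are available. Lean on these libraries where they do the work, as an engineer would, in place of code of your own. Each camera call takes 0.05 s, during which the arm holds its last target. There are 200 camera calls.

## Working session

There is one attempt and no reset: what is moved stays moved. The work goes in short steps, Python scripts to look and compute and a tool call to move; the robot and the scene stay as the last step left them, time stands still between calls to the robot, and variables do not carry over. Pictures are saved under pics/ and viewed, at most 10 in all, crops included, and the job is handed in when it is done.

Besides the shell and the picture viewer there is one more tool, called after "Call:" as name(argument=value, ...), one argument or row to a line, values as JSON. jog_arm: Moves the arm, as the interface text tells. Its arguments: {"type":"object","properties":{"increments":{"type":"array"},"grip":{"type":"number"}},"required":["increments"]}

```bash
mkdir -p pics
python3 - <<'E'
from station import sense, eyes, r
import cv2, numpy as np
s=sense(); print(s['time_s'],s['tcp_pos'],s['ee_rot'])
for c in ['top','side']:
    im=eyes.capture(c); cv2.imwrite(f'pics/{c}0.png',im)
    for n in ['pointer','push_tab','lock_grip','mark_green','mark_yellow','rail','turntable_centre','pill_bottle','soap_dish']:
        if c=='side' and n not in('push_tab','lock_grip','mark_green'):continue
        print(c,n,[(np.round(d['centre'],4).tolist(),round(d['conf'],2)) for d in eyes.spot_in(c,n)[:3]])
E
```

```text
0.0 [0.14472779 0.60779554 0.403651  ] [[ 9.72730939e-01 -2.31936015e-01 -4.53685108e-04]
 [-2.31936453e-01 -9.72728594e-01 -2.13664083e-03]
 [ 5.42514840e-05  2.18360276e-03 -9.99997614e-01]]
top pointer []
top push_tab [([0.6226, 0.0742, 0.0515], 0.83), ([0.5116, 0.1426, 0.066], 0.45)]
top lock_grip []
top mark_green [([0.4558, 0.1209, 0.0137], 0.88)]
top mark_yellow [([0.4643, -0.0263, 0.0102], 0.67)]
top rail [([0.6054, 0.0726, 0.0087], 0.61), ([0.6228, 0.0735, 0.0538], 0.42)]
top turntable_centre [([0.6672, 0.0769, 0.0537], 0.6)]
top pill_bottle [([0.6294, 0.0173, 0.1267], 0.61)]
top soap_dish [([0.3351, 0.0687, 0.009], 0.8), ([0.8084, -0.3113, 0.0075], 0.76), ([0.6515, -0.3601, 0.0107], 0.65)]
side push_tab [([0.6256, 0.0063, 0.0491], 0.85)]
side lock_grip [([0.6268, 0.0061, 0.0515], 0.71)]
side mark_green []
```

View pics/top0.png

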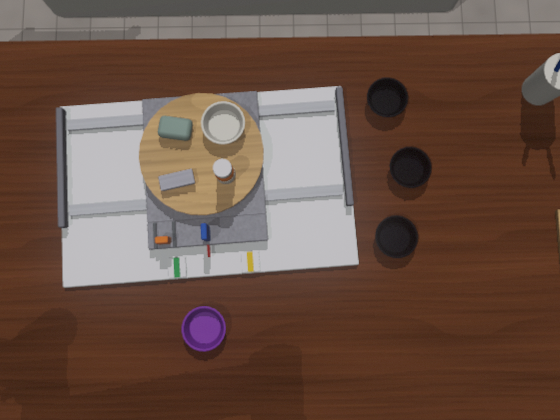

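View pics/side0.png

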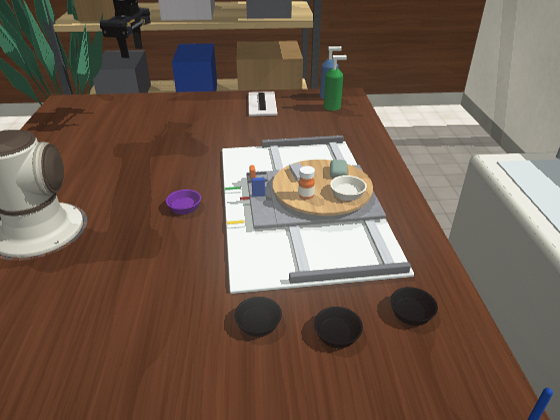

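The top view shows the pointer near (209,252), the green mark at (177,267), yellow at (250,262), the blue tab at (205,232) and the orange grip at (162,240). The network's push_tab result is the whole carriage, so I'll measure by colour on the known height planes.

```bash
cat > h.py <<'E'
from station import sense, eyes, r
import cv2, numpy as np
HSV={'green':((50,120,60),(85,255,255)),'yellow':((20,150,120),(34,255,255)),'blue':((105,130,50),(125,255,255)),
 'orange':((4,180,120),(16,255,255)),'red':((0,120,60),(4,255,255))}
def plane(uv,z,cam='top'):
    c=eyes.get_calibration(cam);R=np.array(c['R']);t=np.array(c['t']).ravel();K=np.array(c['camera_matrix'])
    d=R.T@np.linalg.inv(K)@np.array([uv[0],uv[1],1.]);o=-R.T@t
    return o+d*(z-o[2])/d[2]
def blobs(im,name,roi):
    h=cv2.cvtColor(im,cv2.COLOR_BGR2HSV);m=cv2.inRange(h,*HSV[name])
    if name=='red': m|=cv2.inRange(h,(172,110,60),(180,255,255))
    x0,y0,x1,y1=roi;k=np.zeros_like(m);k[y0:y1,x0:x1]=m[y0:y1,x0:x1]
    n,l,st,ce=cv2.connectedComponentsWithStats(k)
    return [(st[i].tolist(),ce[i].round(2).tolist(),cv2.minAreaRect(np.argwhere(l==i)[:,::-1].astype(np.float32))) for i in range(1,n) if st[i][4]>=8]
E
python3 - <<'E'
from h import *
im=eyes.capture('top')
for n,z in [('green',.013),('yellow',.013),('blue',.08),('orange',.063),('red',.025)]:
    for st,ce,_ in blobs(im,n,(130,215,290,285)): print(n,st,ce,plane(ce,z).round(4))
# rail yaw from front corners
P=[plane(p,.010) for p in [(65,285),(357,266)]]; print(P)
d=P[0]-P[1];print(np.linalg.norm(d),np.arctan2(-d[0],d[1]))
c=im[200:290,130:290];cv2.imwrite('pics/crop.png',cv2.resize(c,None,fx=5,fy=5,interpolation=cv2.INTER_CUBIC))
g=eyes.get_calibration('top');print(-np.array(g['R']).T@np.array(g['t']).ravel())
E
```

```text
green [174, 258, 5, 19, 86] [176.16, 266.59] [0.454  0.1268 0.013 ]
yellow [247, 253, 6, 18, 84] [249.62, 261.64] [ 0.4617 -0.0216  0.013 ]
blue [201, 223, 6, 17, 94] [203.5, 231.17] [0.519  0.0617 0.08  ]
orange [156, 237, 12, 5, 52] [161.6, 239.1] [0.5063 0.1452 0.063 ]
red [207, 245, 3, 12, 22] [208.36, 250.86] [0.4841 0.0602 0.025 ]
[array([0.42063419, 0.35082162, 0.01      ]), array([ 0.44963887, -0.23885692,  0.01      ])]
0.5903914359967093 0.049147662868764236
[ 0.43588291 -0.08357575  1.0263497 ]
```

View pics/crop.png

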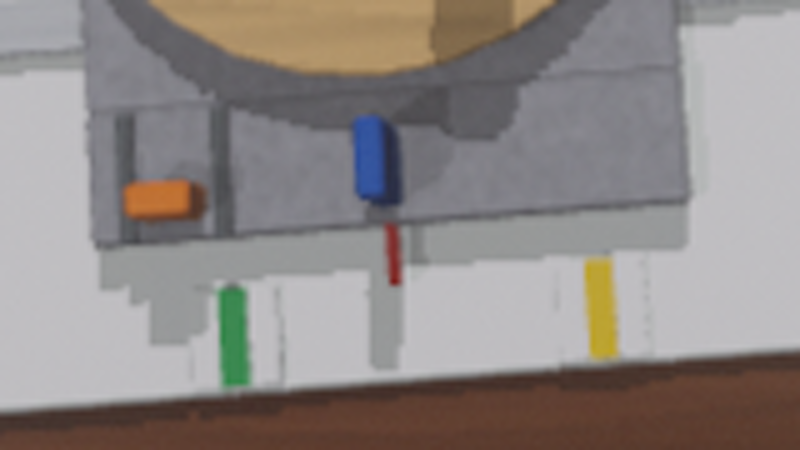

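Call:
jog_arm(
  increments=[
    [0,0,0,-0.89],
    [0,0,0,-0.89],
    [0,0,0,-0.89],
    [0,0,0,-0.89],
    [0.62,1,0,0],
    [0.62,1,0,0],
    [0.62,1,0,0],
    [0.62,1,0,0],
    [0.62,1,0,0],
    [0.62,1,0,0],
  ],
  grip=40,
)

```text
time_s: 1.75
tcp_pos: [0.2257, 0.491, 0.4049]
ee_rot: [[0.999, 0.051, 0.0], [0.051, -0.999, 0.0], [0.0, -0.0, -1.0]]
wrist_force: [0.1, -0.3, 0.0]
gripper_width: 0.461
gripper_force: 0.0
```

Call:
jog_arm(
  increments=[
    [0.62,1,0,0],
    [0.62,1,0,0],
    [0.62,1,0,0],
    [0.62,1,0,0],
    [0.62,1,0,0],
    [0.62,1,0,0],
    [0.62,1,0,0],
    [0.62,1,0,0],
    [0.62,1,0,0],
    [0.62,1,0,0],
  ],
)

```text
time_s: 2.75
tcp_pos: [0.3597, 0.2973, 0.405]
ee_rot: [[0.999, 0.051, 0.0], [0.051, -0.999, 0.0], [0.0, -0.0, -1.0]]
wrist_force: [-0.7, 0.3, 0.2]
gripper_width: 0.459
gripper_force: 0.0
```

Call:
jog_arm(
  increments=[
    [0.62,1,0,0],
    [0.62,1,0,0],
    [0.62,1,0,0],
    [0.62,1,0,0],
    [0.62,1,0,0],
    [0.62,1,0,0],
    [0.62,1,0,0],
    [0.62,1,0,0],
    [0.62,1,0,0],
    [0.62,1,0,0],
  ],
)

```text
time_s: 3.75
tcp_pos: [0.4936, 0.1038, 0.4049]
ee_rot: [[0.999, 0.051, 0.0], [0.051, -0.999, 0.0], [0.0, -0.0, -1.0]]
wrist_force: [0.1, 0.1, -0.9]
gripper_width: 0.458
gripper_force: 0.0
```

Call:
jog_arm(
  increments=[
    [0,0,0,0],
    [0,0,0,0],
    [0,0,0,0],
  ],
)

```text
time_s: 4.05
tcp_pos: [0.4929, 0.1053, 0.4048]
ee_rot: [[0.999, 0.051, -0.0], [0.051, -0.999, 0.0], [-0.0, -0.0, -1.0]]
wrist_force: [-0.1, -0.5, 0.5]
gripper_width: 0.463
gripper_force: 0.0
```

Call:
jog_arm(
  increments=[
    [0.4,0.75,0,0],
    [0.4,0.75,0,0],
    [0.4,0.75,0,0],
    [0,0,1,0],
    [0,0,1,0],
    [0,0,0,0],
    [0,0,0,0],
    [0,0,0,0],
  ],
)

```text
time_s: 4.85
tcp_pos: [0.5198, 0.062, 0.3661]
ee_rot: [[0.999, 0.052, 0.002], [0.052, -0.999, 0.001], [0.002, -0.0, -1.0]]
wrist_force: [-1.0, 0.0, -0.1]
gripper_width: 0.459
gripper_force: 0.0
```

```bash
cat >> h.py <<'E'
def wplane(uv,z,s):
    c=eyes.get_calibration('wrist');T=np.array(c['T_tool_cam']);K=np.array(c['camera_matrix'])
    R=np.array(s['ee_rot']);p=np.array(s['tcp_pos'])
    d=R@T[:3,:3]@np.linalg.inv(K)@np.array([uv[0],uv[1],1.]);o=R@T[:3,3]+p
    return o+d*(z-o[2])/d[2]
def wrist(name):
    s=sense();im=eyes.capture('wrist');cv2.imwrite(f'pics/{name}.png',im);print(s['tcp_pos'])
    for n,z in [('green',.013),('yellow',.013),('blue',.08),('orange',.063),('red',.025)]:
        for st,ce,mr in blobs(im,n,(0,0,560,420)):
            if st[4]>150: print(n,st,ce,wplane(ce,z,s).round(4),'rect',np.round(mr[0],1),np.round(mr[1],1),round(mr[2],1))
E
python3 -c "
from h import *
wrist('w1')"
```

```text
[0.51978099 0.061966   0.36608411]
green [199, 243, 13, 34, 303] [204.3, 256.87] [0.4603 0.126  0.013 ] rect [205.2 259.2] [33.1 11.8] 86.2
yellow [355, 242, 14, 40, 471] [361.8, 261.28] [ 0.4635 -0.0232  0.013 ] rect [361.8 261.5] [11.8 39.6] 3.4
blue [269, 185, 15, 51, 737] [276.07, 210.46] [0.5256 0.0613 0.08  ] rect [276. 210.] [50. 14.] 90.0
```

View pics/w1.png

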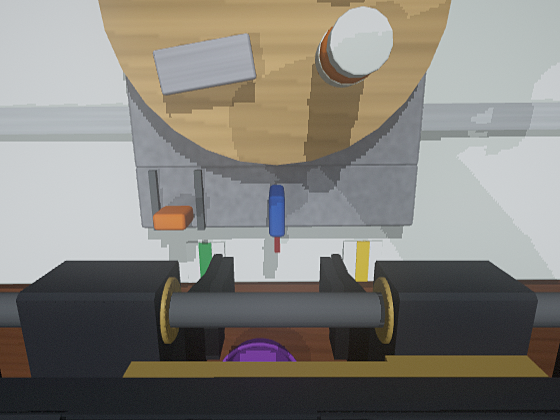

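Call:
jog_arm(
  increments=[
    [0,0,1,0],
    [0,0,1,0],
    [0,0,1,0],
    [0,0,1,0],
    [0,0,1,0],
    [0,0,0.8,0],
    [0,0,0.5,0],
    [0,0,0,0],
    [0,0,0,0],
  ],
  grip=24,
)

```text
time_s: 5.8
tcp_pos: [0.52, 0.0616, 0.2395]
ee_rot: [[0.999, 0.051, 0.001], [0.051, -0.999, 0.0], [0.001, -0.0, -1.0]]
wrist_force: [-0.4, -0.9, 0.7]
gripper_width: 0.277
gripper_force: 0.0
```

Call:
jog_arm(
  increments=[
    [0,-0.2,0,0],
    [0,-0.3,0,0],
    [0,-0.4,0,0],
    [0,-0.4,0,0],
    [0,-0.4,0,0],
    [0,-0.3,0,0],
    [0,-0.2,0,0],
    [0,0,0,0],
    [0,0,0,0],
    [0,0,0,0],
  ],
)

```text
time_s: 6.8
tcp_pos: [0.5171, 0.1055, 0.2384]
ee_rot: [[0.999, 0.051, -0.0], [0.051, -0.999, 0.0], [-0.0, -0.0, -1.0]]
wrist_force: [-0.8, 0.6, -0.2]
gripper_width: 0.28
gripper_force: 0.0
```

```bash
cat >> h.py <<'E'
def top():
    im=eyes.capture('top')
    D={}
    for n,z in [('green',.013),('yellow',.013),('blue',.08),('orange',.063),('red',.025)]:
        for st,ce,_ in blobs(im,n,(100,215,290,285)): D[n]=plane(ce,z);print(n,st,D[n].round(4))
    if 'red' in D: d=D['red']-D['green'];print('pointer-green y',-.05*d[0]+.9987*d[1])
    return im
E
python3 -c "
from h import *
top()"
```

```text
green [174, 258, 5, 19, 82] [0.4534 0.127  0.013 ]
yellow [247, 253, 6, 18, 84] [ 0.4617 -0.0216  0.013 ]
red [188, 251, 3, 7, 13] [0.478  0.0986 0.025 ]
pointer-green y -0.02954301909079924
```

Call:
jog_arm(
  increments=[
    [0,-0.2,0,0],
    [0,-0.3,0,0],
    [0,-0.3,0,0],
    [0,-0.25,0,0],
    [0,-0.2,0,0],
    [0,0,0,0],
    [0,0,0,0],
  ],
)

```text
time_s: 7.55
tcp_pos: [0.5162, 0.131, 0.239]
ee_rot: [[0.999, 0.051, 0.001], [0.051, -0.999, 0.001], [0.001, -0.001, -1.0]]
wrist_force: [-0.3, 0.7, 1.6]
gripper_width: 0.279
gripper_force: 0.0
```

```bash
python3 -c "
from h import *
im=top();cv2.imwrite('pics/t2.png',cv2.resize(im[215:290,120:260],None,fx=5,fy=5,interpolation=cv2.INTER_CUBIC));wrist('w2')"
```

```text
green [174, 259, 5, 18, 73] [0.4514 0.1269 0.013 ]
yellow [247, 253, 6, 18, 83] [ 0.4617 -0.0215  0.013 ]
red [176, 252, 3, 7, 15] [0.4764 0.1237 0.025 ]
pointer-green y -0.004426002515391894
[0.51626209 0.13089351 0.23906265]
green [270, 328, 19, 33, 561] [279.16, 344.79] [0.4505 0.1248 0.013 ] rect [279. 344.] [32. 18.] 90.0
yellow [505, 327, 25, 39, 714] [516.73, 346.41] [ 0.4569 -0.0238  0.013 ] rect [516.8 346. ] [18.6 41.5] 9.8
blue [276, 229, 29, 63, 1645] [289.4, 261.98] [0.533  0.1255 0.08  ] rect [290. 260.] [62. 28.] 90.0
```

View pics/t2.png

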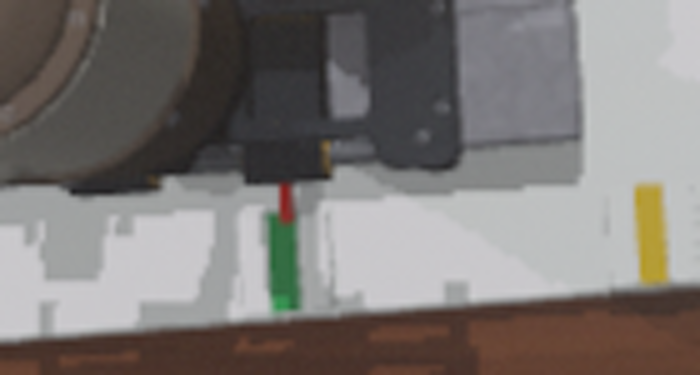

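The pointer (t2 crop, about 287,205) stands slightly right of the middle of the green stripe (about 283,260), around 4 mm short. I'll nudge it 4 mm, then back the finger off and check.

Call:
jog_arm(
  increments=[
    [0,-0.1,0,0],
    [0,-0.1,0,0],
    [0,0,0,0],
    [0,0,0,0],
    [0,0.15,0,0],
    [0,0.15,0,0],
    [0,0,0,0],
    [0,0,0,0],
  ],
)

```text
time_s: 8.45
tcp_pos: [0.516, 0.1283, 0.2387]
ee_rot: [[0.999, 0.051, -0.0], [0.051, -0.999, 0.0], [-0.0, -0.0, -1.0]]
wrist_force: [-0.5, -0.5, 0.3]
gripper_width: 0.278
gripper_force: 0.0
```

Call:
jog_arm(
  increments=[
    [0,0,-1,0],
    [0,0,-1,0],
    [0,0,-1,0],
    [-1,0,-1,0],
    [-1,0,-1,0],
    [-1,0,0,0],
    [-1,0,0,0],
    [-1,0,0,0],
    [0,0,0,0],
    [0,0,0,0],
  ],
  grip=24,
)

```text
time_s: 9.45
tcp_pos: [0.4163, 0.1234, 0.3391]
ee_rot: [[0.999, 0.052, 0.001], [0.052, -0.999, 0.001], [0.001, -0.001, -1.0]]
wrist_force: [0.3, 0.5, 1.0]
gripper_width: 0.273
gripper_force: 0.0
```

```bash
python3 -c "
from h import *
im=top();wrist('w3')"
```

```text
green [174, 259, 5, 7, 18] [0.464  0.1261 0.013 ]
yellow [247, 253, 6, 18, 83] [ 0.4617 -0.0215  0.013 ]
blue [166, 226, 7, 16, 89] [0.5158 0.1278 0.08  ]
orange [121, 239, 13, 7, 70] [0.5015 0.212  0.063 ]
red [174, 248, 3, 11, 19] [0.4809 0.127  0.025 ]
pointer-green y 5.751946544482029e-06
[0.41674684 0.12351532 0.3390801 ]
yellow [450, 134, 20, 49, 686] [459.26, 157.41] [ 0.4639 -0.0233  0.013 ] rect [459.2 158. ] [14.3 50. ] 7.1
blue [268, 40, 19, 54, 1004] [277.02, 66.71] [0.5169 0.127  0.08  ] rect [277.   66.5] [53. 18.] 90.0
```

View pics/w3.png

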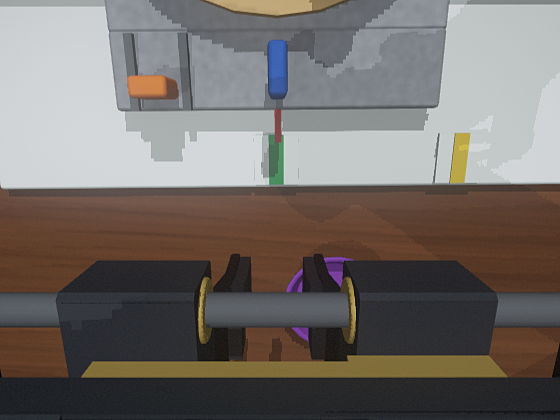

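Pointer tip at (278,135) lines up with the stripe centre at about (277,160), and the numbers agree to about 1 mm. Next is the lock, with the fingers closed and approaching from the front.

Call:
jog_arm(
  increments=[
    [0.52,-0.84,0,0],
    [0.52,-0.84,0,0],
    [0.52,-0.84,0,0],
    [0.52,-0.84,0,0],
    [0.52,-0.84,0,0],
    [0,0,0,0],
    [0,0,0,0],
  ],
  grip=0,
)

```text
time_s: 10.25
tcp_pos: [0.4643, 0.2098, 0.338]
ee_rot: [[0.999, 0.051, -0.001], [0.051, -0.999, -0.001], [-0.001, 0.001, -1.0]]
wrist_force: [0.4, 0.2, -0.0]
gripper_width: 0.004
gripper_force: 0.0
```

Call:
jog_arm(
  increments=[
    [0,0,1,0],
    [0,0,1,0],
    [0,0,1,0],
    [0,0,1,0],
    [0,0,1,0],
    [0,0,0.55,0],
    [0,0,0,0],
    [0,0,0,0],
  ],
)

```text
time_s: 11.05
tcp_pos: [0.4642, 0.2097, 0.2283]
ee_rot: [[0.999, 0.051, 0.001], [0.051, -0.999, 0.0], [0.001, -0.0, -1.0]]
wrist_force: [0.4, 0.7, 0.4]
gripper_width: 0.006
gripper_force: 0.0
```

Call:
jog_arm(
  increments=[
    [0.3,0,0,0],
    [0.3,0,0,0],
    [0.3,0,0,0],
    [0.3,0,0,0],
    [0.3,0,0,0],
    [0,0,0,0],
  ],
)

```text
time_s: 11.65
tcp_pos: [0.4946, 0.2113, 0.2277]
ee_rot: [[0.999, 0.051, 0.0], [0.051, -0.999, 0.0], [0.0, -0.0, -1.0]]
wrist_force: [0.1, 0.0, -0.0]
gripper_width: 0.008
gripper_force: 0.0
```

Call:
jog_arm(
  increments=[
    [0.2,0,0,0],
    [0.2,0,0,0],
    [0.2,0,0,0],
  ],
)

```text
time_s: 11.95
tcp_pos: [0.5059, 0.2118, 0.2276]
ee_rot: [[0.999, 0.051, -0.001], [0.051, -0.999, -0.0], [-0.001, 0.0, -1.0]]
wrist_force: [-0.9, 0.7, -0.2]
gripper_width: 0.004
gripper_force: 1.1
```

Call:
jog_arm(
  increments=[
    [0.15,0,0,0],
    [0.15,0,0,0],
  ],
)

```text
time_s: 12.15
tcp_pos: [0.5099, 0.2116, 0.2274]
ee_rot: [[0.999, 0.05, -0.008], [0.05, -0.999, -0.003], [-0.008, 0.003, -1.0]]
wrist_force: [-16.2, 2.3, 11.8]
gripper_width: 0.008
gripper_force: 8.3
```

```bash
python3 -c "
from h import *
im=top();wrist('w4');print(sense()['wrist_force'])"
```

```text
green [174, 261, 5, 16, 65] [0.45   0.1267 0.013 ]
yellow [247, 253, 6, 18, 82] [ 0.4616 -0.0216  0.013 ]
blue [166, 226, 7, 16, 96] [0.5159 0.1268 0.08  ]
red [175, 248, 2, 11, 22] [0.4808 0.126  0.025 ]
pointer-green y -0.0022452364707646654
[0.50992769 0.21150872 0.22735741]
blue [431, 228, 86, 64, 4015] [469.14, 265.46] [0.5318 0.1407 0.08  ] rect [473.5 259.5] [63. 85.] 90.0
blue [479, 327, 28, 11, 200] [494.64, 332.14] [0.5049 0.1257 0.08  ] rect [492.5 332. ] [10. 27.] 90.0
orange [243, 219, 62, 48, 2115] [276.08, 245.1] [0.5301 0.2108 0.063 ] rect [273.5 242.5] [61. 47.] 0.0
[-11.5523619    1.39276313   7.23580699]
```

View pics/w4.png

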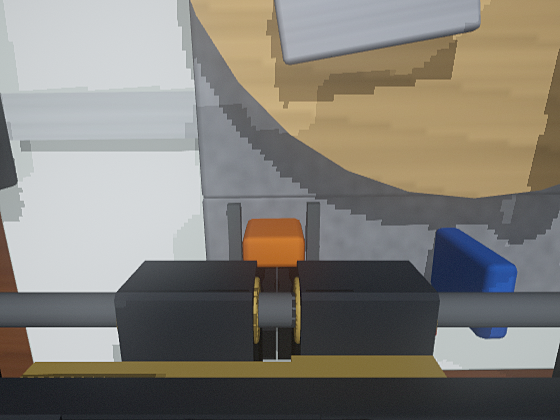

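A firm stop at x = 0.510 after about 25 mm of grip travel. The w4 picture shows the grip at (274,243), near the guides' far end at row 205. I'll back off and verify.

Call:
jog_arm(
  increments=[
    [-0.3,0,0,0],
    [-0.7,0,0,0],
    [-1,0,0,0],
    [-1,0,0,0],
    [0,0,-1,0],
    [0,0,-1,0],
    [0,0,-1,0],
    [-1,0,-1,0],
    [-1,0,-1,0],
    [-1,0,-1,0],
  ],
)

```text
time_s: 13.25
tcp_pos: [0.3918, 0.2061, 0.3488]
ee_rot: [[0.999, 0.051, 0.002], [0.051, -0.999, 0.001], [0.002, -0.001, -1.0]]
wrist_force: [1.4, 0.3, 0.6]
gripper_width: 0.006
gripper_force: 0.0
```

Call:
jog_arm(
  increments=[
    [-0.5,0.5,0,0],
    [0,1,0,0],
    [0,1,0,0],
    [0,1,0,0],
    [0,0,0,0],
    [0,0,0,0],
    [0,0,0,0],
  ],
)

```text
time_s: 13.95
tcp_pos: [0.3858, 0.136, 0.3476]
ee_rot: [[0.999, 0.051, 0.0], [0.051, -0.999, 0.0], [0.0, -0.0, -1.0]]
wrist_force: [-0.1, 0.6, 0.7]
gripper_width: 0.006
gripper_force: 0.0
```

```bash
python3 -c "
from h import *
im=top();wrist('w5');print(sense()['wrist_force'])"
```

```text
green [174, 260, 2, 9, 10] [0.4599 0.131  0.013 ]
green [175, 264, 4, 13, 31] [0.4446 0.1248 0.013 ]
yellow [247, 253, 6, 18, 83] [ 0.4617 -0.0215  0.013 ]
blue [167, 226, 6, 16, 91] [0.5151 0.1265 0.08  ]
orange [121, 228, 12, 5, 58] [0.525  0.2135 0.063 ]
red [175, 248, 2, 11, 22] [0.4808 0.126  0.025 ]
pointer-green y -0.000638965829724582
[0.38578681 0.13611274 0.34759861]
yellow [467, 94, 21, 50, 717] [476.61, 118.35] [ 0.4637 -0.0234  0.013 ] rect [476.5 118.4] [14.3 51.2] 7.6
blue [290, 0, 23, 45, 889] [301.42, 20.81] [0.513  0.1263 0.08  ] rect [301.  22.] [44. 22.] 90.0
[ 0.13425245 -0.0436732   0.38109331]
```

View pics/w5.png

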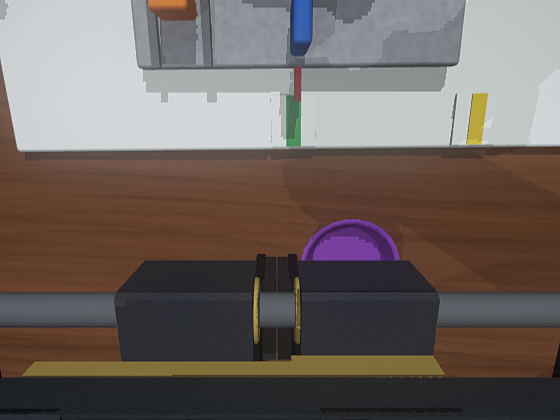

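Run:
```python
from h import *
s=sense()
im=cv2.imread('pics/w5.png');h=cv2.cvtColor(im,cv2.COLOR_BGR2HSV)
def est(lo,hi,z,r0,r1):
    out=[]
    for v in range(r0,r1):
        u=np.flatnonzero(cv2.inRange(h[v:v+1,270:320],lo,hi)[0])+270
        if len(u)>3: p=[wplane((q,v),z,s) for q in(u[0]-.5,u[-1]+.5)];out.append([-.051*a[0]+.9987*a[1] for a in p])
    o=np.array(out);print(len(o),np.median(o,0).round(4),np.median(o.mean(1)).round(4))
est((50,60,30),(90,255,255),.013,104,146)
h[...,0]=(h[...,0]+20)%180
est((8,90,40),(28,255,255),.025,68,100)
```

```text
42 [0.1076 0.0954] 0.1015
32 [0.1012 0.0966] 0.0989
```

The stripe measures 12 mm wide, as it should. The pointer is about 2.5 mm off centre, inside the 6 mm tolerance, and the lock reached its hard stop. Handing in.

```bash
python3 -c "
from station import r
print(r.finish_job())"
```

```text
the job is handed in; nothing more can be done
None
```

I handed the job in at about 14 s of the 43 s allowed, and the system gave no verdict: the pointer rests about 2.5 mm from the middle of the green stripe (limit 6 mm), the lock grip moved about 24 mm to a firm stop (so I take it as home), and I saw no sign of contact with the things on the turntable, though I did not re-check that they were still standing at the end.

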